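# Fit the drive gear to the turntable drive

### The job

Press the treadle of the turntable drive all the way down so that its shutter swings off the spindle, then take the smaller of the two gears out of the wooden stand, turn it until its cross-shaped stem meshes with the slots in the spindle and slide it fully home against the ejector spring. Finish while still gripping the gear and pressing it home; do not put it down or let go. Leave the larger gear in its stand and do not push the paint pot about.

Things in the scene. Friction and masses are not known exactly. Their poses are not given: they have to be found in the camera images.
- treadle (a joint): angle of the treadle, rad: 0 is up (the start, shutter shut), 0.35 is down at its stop (shutter fully open). It needs up to about 10 N at the pad; friction then keeps it down when let go. The shutter, a leaf 3 to 6 mm above the spindle's face, turns with it and covers the socket until the treadle is down
- treadle_pad (a point): centre of the top of the treadle's ribbed dark steel pad (36 mm along x, 44 mm along y), about 50 mm above the table when up; pressing moves it 22 mm down along an arc about a level hinge that lies 64 mm from it, behind it as seen from the robot. Its x axis points from the pad to the hinge
- socket (a point): centre of the top face of the spindle, a steel nose 36 mm square on the drive's round housing, 64 mm above the table. A cross-shaped socket opens upward here: two crossed slots 8 mm wide, 23 mm long, along this point's x and y axes and parallel to the sides of the square; z up. The spindle is braked (0.6 N m). With the gear home its collar rests on this face
- ejector (a joint): travel of the sprung ejector pin in the socket (30 mm deep), m: 0 is up, its top 15 mm below the spindle's face; 0.007 with the gear home. It pushes the stem back with 3 N at first, 7 N with the gear home
- small_gear_center (a point): smaller brass gear (40 mm across its teeth, 100 g), upright in a hole of the stand; point on its axis, z up. Heights from this point: stem end -35 mm, collar underside (27 mm wide) -13, top of the hub +1, boss top +35. Stem: a cross of two keys 5 mm wide, 20 mm long, along this point's x and y. Boss: square, 20 mm wide, sides along the same x and y, the place to grip
- large_gear_center (a point): the same point on the larger gear (56 mm across its teeth; else alike), in the other hole: stays where it is
- stand: fixed light wooden block 64 x 166 x 32 mm, origin at the centre of its underside, long side along its y, with two round holes 25 mm wide at y = -50 and +50 mm in which the gears stand, collars on its top
- paint_pot_0: small loose paint pot, 31 mm across, 42 mm tall, origin at its underside, standing between drive and stand: a bystander
Mind the look-alikes: they are no part of the job. Leave any blue look-alike of the part that bears small_gear_center alone.

How it is judged:
By the outcome, as a careful person would: the job done as asked, in the order asked, and still so for the second after the job is handed in, while the arm keeps its last pose, push and grip.
It also fails if it takes over 64 s, if anything falls off the work surface, if the arm or the gripper's body presses on something with over 40 N, if the wrist force passes 120 N, or if a joint passes its speed limit or range.

### The arm

A 6-joint arm with a two-finger parallel gripper is mounted at the origin on a cart in front of the work surface, level with it; the furniture and walls round the work are solid. World frame = base frame: x ahead of the robot, y to its left, z up, the work surface at z = 0. Lengths are in m, angles in rad, forces in N, time in s.
With the tool pointing down it reaches from about 0.25 to 0.725 m from the base axis. Payload 4 kg.
Tool frame: the origin (TCP) lies at the centre of the arm's flange, where the gripper is bolted on; the fingertips stand 173 mm ahead of it and the grasp point (between the pads) lies 155 mm ahead of it; x points along the fingers, z is the direction in which the jaws open and shut, and the axes are right-handed (so a half turn about x gives the same grasp; the last joint's range is limited). The gripper opens to 85 mm and grips with 20 to 120 N. Pads are 22 mm wide; open, the fingers measure 114 mm over their backs; the gripper's body (76 mm by 85 mm) begins 54 mm behind the grasp point. The pads swing forward as they close: fully open they stand 13 mm farther back than shut.
Start: joints at [-1.113, 0.241, 0.005, 1.335, 0, 1.571], TCP at [0.221, -0.449, 0.405] pointing down, gripper open.
Joint ranges: [-2.72, 2.72], [-1.05, 1.87], [-1.09, 1.28], [-1.99, 2.15], [-1.42, 1.44], [-3.14, 3.14]. Speed limits (rad/s): [2.79, 2.79, 3.14, 3.14, 3.14, 3.14].

### API

Orientations are given as a unit quaternion [x, y, z, w].
In Python, from workcell import bot gives the robot as it stands.
- The arm moves only by the tool arm_command, never from a script. Its argument "moves" is one flat list of numbers, 7 for each row, row after row: the shift along the tool's x, y, z in m, then the turn, a rotation vector about the tool's x, y, z in rad, then the closure, from -1 (fully open) to 1 (shut). A call has 1 to 20 rows; each row shifts and turns the pose as measured when the row begins, along the tool's axes as they then stand; what a row does not reach is not made up. A row lasts 1/12 s, in which the tool goes at most 41.7 mm and 7.16 degrees, less where a joint would pass 70% of its speed; a pose out of reach is approached as far as the arm can. A call with a gripper value outside its range is refused whole. The fingers move at their own pace and stop on an object; the grip force is fixed at half the most. Time passes only in rows, so rows that do not move let the fingers close. It gives the time, the measured TCP pose, the force and the opening at its end, in the units of the state.
- bot.get_obs(): the state, without advancing time (a new reading comes with each control period).
- bot.camera(name): name is "side" or "top"; returns the picture (384x512x3 uint8, red, green, blue); there is no depth.
- bot.get_calibration(name): a dict with "mtx" (3x3 intrinsics, pixels), "world_from_camera" (4x4, takes a point from camera to world coordinates). Camera axes: x right, y up, looking along -z (the intrinsics and any distortion apply to the point x, -y, -z); pixel columns grow to the right and rows downward; lengths in m; the calibration is good to about 2 mm. A picture is of the moment at which its call begins. get_calibration takes no time and is no camera call.
- bot.job_done(): hands the job in, once; it reports no verdict.
The state is a dict: "clock": time; "joint_pos": joint angles; "joint_vel": joint speeds; "tau": joint torques, N m; "eef_pos": TCP position; "tool_rot": TCP orientation; "ft_force": force on the tool from outside, world axes, zero at the start; "ft_torque": the same for the moment, N m; "grip_width": finger opening in m.
Only numpy, scipy, OpenCV 4.12 (cv2) and the standard library are available. Lean on these libraries where they do the work, as an engineer would, in place of code of your own. Each camera call takes 0.05 s, during which the arm holds its last target.

## Working session

There is one attempt and no reset: what is moved stays moved. The work goes in short steps, Python scripts to look and compute and a tool call to move; the robot and the scene stay as the last step left them, time stands still between calls to the robot, and variables do not carry over. Pictures are saved under pics/ and viewed, and the job is handed in when it is done.

Besides the shell and the picture viewer there is one more tool, called after "Call:" by a JSON object that holds its "method" and its "body", one argument or row to a line. arm_command: Moves the arm, as the interface text tells. Its arguments: {"type":"object","properties":{"moves":{"type":"array"}},"required":["moves"]}

```bash
mkdir -p pics; ls; python3 - <<'E'
from workcell import bot
import cv2
o=bot.get_obs(); print(o)
for n in ("top","side"):
    im=bot.camera(n); cv2.imwrite(f"pics/{n}0.png",im[:,:,::-1]); 
    c=bot.get_calibration(n); print(n,c)
E
```

```text
pics
{'clock': 0.0, 'joint_pos': array([-1.11298725e+00,  2.41407762e-01,  3.69649514e-03,  1.33522694e+00,
        5.27126277e-05,  1.57082602e+00]), 'joint_vel': array([ 0.00155715, -0.00191118,  0.00060147,  0.00266773, -0.0014471 ,
        0.00037449]), 'tau': array([ 2.23115417e-04, -3.72320223e+01,  2.52406794e+01,  1.69873849e-02,
        1.01995374e-04, -1.23752464e-06]), 'eef_pos': array([ 0.22087191, -0.4482524 ,  0.40380461]), 'tool_rot': array([ 0.37392692,  0.60104043, -0.37309529,  0.5997741 ]), 'ft_force': array([0.22327731, 0.68052383, 0.1090918 ]), 'ft_torque': array([-0.03434027, -0.07455255, -0.02526598]), 'grip_width': 0.08556268971106781}
top {'mtx': array([[441.53653665,   0.        , 257.30554481],
       [  0.        , 441.53653665, 190.83406996],
       [  0.        ,   0.        ,   1.        ]]), 'world_from_camera': array([[-0.01397283,  0.99619553, -0.0860187 ,  0.45877476],
       [-0.99944302, -0.0113073 ,  0.0313974 , -0.02446808],
       [ 0.03030531,  0.0864095 ,  0.99579867,  1.0679866 ],
       [ 0.        ,  0.        ,  0.        ,  1.        ]])}
side {'mtx': array([[434.00494869,   0.        , 261.73333049],
       [  0.        , 434.00494869, 194.97389516],
       [  0.        ,   0.        ,   1.        ]]), 'world_from_camera': array([[-0.93000204,  0.23731823, -0.28067109,  0.27049143],
       [-0.36740197, -0.57823718,  0.72846246,  0.71248634],
       [ 0.01058296,  0.78059069,  0.62495294,  0.71896767],
       [ 0.        ,  0.        ,  0.        ,  1.        ]])}
```

View pics/top0.png

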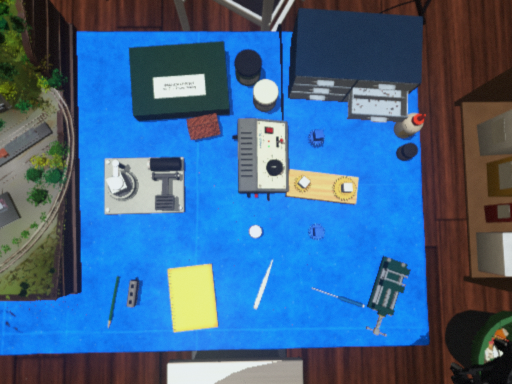

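View pics/side0.png

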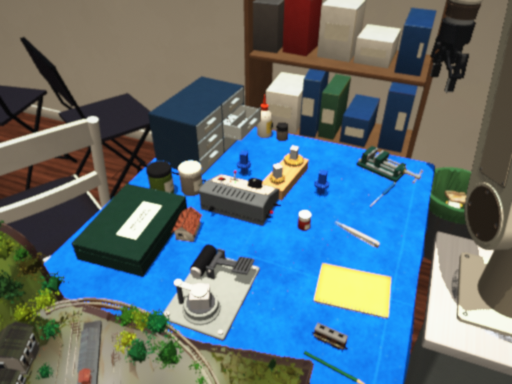

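```bash
cat > h.py <<'E'
import numpy as np, cv2
from workcell import bot
def K(n):
    c=bot.get_calibration(n); return c["mtx"],c["world_from_camera"]
def ray(n,u,v):
    M,T=K(n); d=np.array([(u-M[0,2])/M[0,0],-(v-M[1,2])/M[1,1],-1.]); return T[:3,3],T[:3,:3]@d
def onz(n,u,v,z):
    o,d=ray(n,u,v); return o+d*(z-o[2])/d[2]
def proj(n,p):
    M,T=K(n); q=T[:3,:3].T@(np.asarray(p)-T[:3,3]); return np.array([M[0,0]*q[0]/-q[2]+M[0,2],-M[1,1]*q[1]/-q[2]+M[1,2]])
def tri(a,b,):
    (o1,d1),(o2,d2)=ray("top",*a),ray("side",*b)
    A=np.c_[d1,-d2]; s=np.linalg.lstsq(A,o2-o1,rcond=None)[0]
    p,q=o1+d1*s[0],o2+d2*s[1]; return (p+q)/2,np.linalg.norm(p-q)
def crop(src,x,y,w,h,s,out):
    im=cv2.imread(src)[y:y+h,x:x+w]; cv2.imwrite(out,cv2.resize(im,None,fx=s,fy=s,interpolation=cv2.INTER_CUBIC))
E
python3 - <<'E'
from h import *
crop("pics/top0.png",98,145,95,75,8,"pics/t_drive.png")
crop("pics/top0.png",235,115,130,95,6,"pics/t_stand.png")
crop("pics/side0.png",160,235,110,105,5,"pics/s_drive.png")
crop("pics/side0.png",190,135,150,100,5,"pics/s_stand.png")
E
```

```text
(no output)
```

View pics/t_drive.png

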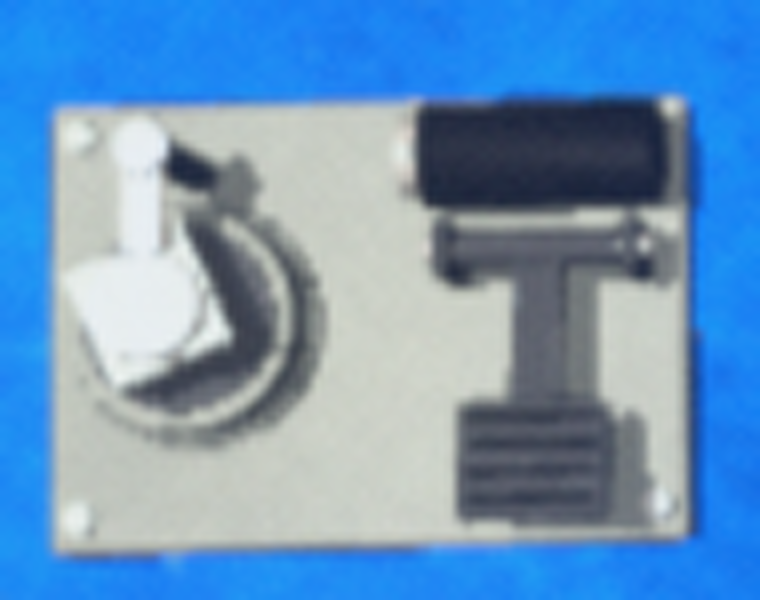

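View pics/t_stand.png

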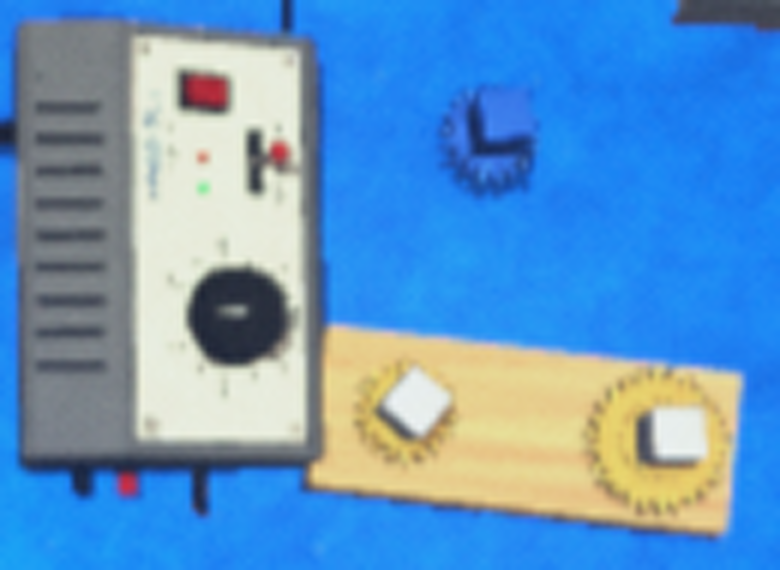

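View pics/s_drive.png

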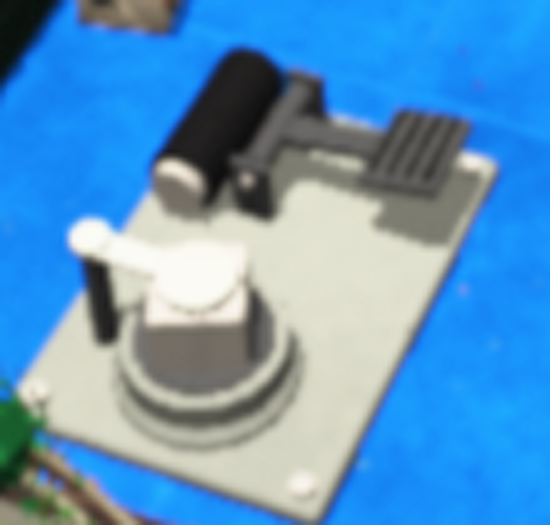

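View pics/s_stand.png

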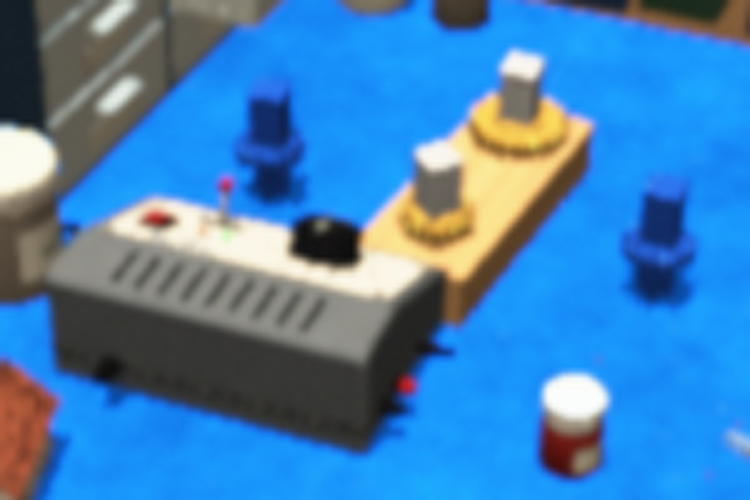

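```bash
python3 - <<'E'
from h import *
im=cv2.imread("pics/top0.png"); S=6
big=cv2.resize(im,None,fx=S,fy=S,interpolation=cv2.INTER_CUBIC)
hsv=cv2.cvtColor(big,cv2.COLOR_BGR2HSV)
def blobs(mask,x,y,w,h,lab,z):
    m=np.zeros_like(mask); m[y*S:(y+h)*S,x*S:(x+w)*S]=mask[y*S:(y+h)*S,x*S:(x+w)*S]
    cs,_=cv2.findContours(m,cv2.RETR_EXTERNAL,cv2.CHAIN_APPROX_NONE)
    for c in cs:
        if cv2.contourArea(c)<1500: continue
        pts=c[:,0,:].astype(float); uv=(pts+.5)/S-.5
        W=np.array([onz("top",u,v,z)[:2] for u,v in uv])
        r=cv2.minAreaRect((W*1000).astype(np.float32)); 
        print(lab,"rect mm",np.round(r[0],1),np.round(r[1],1),"ang",round(r[2],1),"area",cv2.contourArea(c)/S/S,"uv",np.round(uv.mean(0),1))
white=((hsv[...,1]<40)&(hsv[...,2]>170)).astype(np.uint8)
blobs(white,290,170,30,25,"smallboss",.080)
blobs(white,330,172,30,25,"largeboss",.080)
blobs(white,245,220,20,20,"pot",.042)
sp=((hsv[...,2]>205)&(hsv[...,1]<50)).astype(np.uint8)
blobs(sp,103,155,30,45,"spindle+shutter",.064)
g=((hsv[...,2]<125)&(hsv[...,1]<120)).astype(np.uint8)
blobs(g,154,194,22,18,"pad",.05)
wood=((hsv[...,0]>8)&(hsv[...,0]<30)&(hsv[...,1]>60)).astype(np.uint8)
blobs(wood,284,160,80,50,"stand",.032)
# pixel to drive plate corners
for u,v in [(104.5,158.5),(184,157.5),(184.3,212),(104.5,213.5)]: print(onz("top",u,v,.008).round(4))
print("box corners",[onz("top",u,v,.05).round(3)[:2] for u,v in [(288,121),(288,192),(238,118),(238,192)]])
print(tri((288,191.5),(277.5,190)))
E
```

```text
smallboss rect mm [ 564.2 -161.6] [20.3 19.8] ang 48.6 area 72.44444444444444 uv [304.1 181.5]
largeboss rect mm [ 550.7 -260.4] [20.2 20. ] ang 2.2 area 68.22222222222221 uv [347.7 186.7]
pot rect mm [453.8 -50. ] [27.1 27.9] ang 17.6 area 110.875 uv [254.9 231.1]
spindle+shutter rect mm [583.3 271. ] [73.4 39.8] ang 15.7 area 305.55555555555554 uv [114.7 176.1]
pad rect mm [524.  155.3] [46.9 37.6] ang 89.3 area 304.65277777777777 uv [165.  202.2]
stand rect mm [ 556.9 -209.9] [166.   63.3] ang 82.6 area 1787.4027777777776 uv [321.5 186.5]
[0.6324 0.308  0.008 ]
[0.6331 0.118  0.008 ]
[0.5016 0.1173 0.008 ]
[0.5004 0.306  0.008 ]
box corners [array([ 0.711, -0.131]), array([ 0.543, -0.128]), array([ 0.719, -0.014]), array([ 0.545, -0.012])]
(array([ 0.54867988, -0.12945595,  0.02686534]), np.float64(0.004946667148321875))
```

```bash
cat >> h.py <<'E'
from scipy.spatial.transform import Rotation as Ro
def state(o=None):
    o=o or bot.get_obs(); R=Ro.from_quat(o["tool_rot"]).as_matrix(); return np.array(o["eef_pos"]),R,o
def rep(target=None,jaw=None,L=.155):
    p,R,o=state(); g=p+R[:,0]*L
    print("t",round(o["clock"],2),"tcp",p.round(4),"grasp",g.round(4),"axis",R[:,0].round(3),"jawdeg",round(np.degrees(np.arctan2(R[1,2],R[0,2])),2),"F",o["ft_force"].round(1),"w",round(o["grip_width"],4),"q",o["joint_pos"].round(2))
    if target is not None: print("shift tool",(R.T@(np.array(target)-g)).round(4))
    if jaw is not None:
        a=np.radians(jaw); z=np.array([np.cos(a),np.sin(a),0]); z=z if z@R[:,2]>0 else -z
        x=np.array([0,0,-1.]); D=np.c_[x,np.cross(z,x),z]; print("rotvec",Ro.from_matrix(R.T@D).as_rotvec().round(4))
E
python3 - <<'E'
from h import *
rep([.522,.155,.13],-90)
rep([.564,-.1616,.068],-41.4)
# box height
for b,t in [((263,225),(265,207)),((279,204),(279,190))]:
    p=onz("side",*b,0); 
    for z in (.03,.04,.05,.06,.07): print(z,proj("side",[p[0],p[1],z]).round(1),p.round(3))
E
```

```text
t 0.1 tcp [ 0.2209 -0.4483  0.4039] grasp [ 0.2208 -0.448   0.2489] axis [-0.001  0.002 -1.   ] jawdeg -63.77 F [-0.4 -0.  -0.3] w 0.0859 q [-1.11  0.24  0.    1.34  0.    1.57]
shift tool [ 0.1197  0.5367 -0.4076]
rotvec [ 4.578e-01 -1.800e-03  4.000e-04]
t 0.1 tcp [ 0.2209 -0.4483  0.4039] grasp [ 0.2208 -0.448   0.2489] axis [-0.001  0.002 -1.   ] jawdeg -63.77 F [-0.4 -0.  -0.3] w 0.0859 q [-1.11  0.24  0.    1.34  0.    1.57]
shift tool [ 0.1811  0.4345 -0.1049]
rotvec [-0.3904 -0.0018 -0.0004]
0.03 [263.2 215.8] [ 0.547 -0.018  0.   ]
0.04 [263.2 212.6] [ 0.547 -0.018  0.   ]
0.05 [263.3 209.4] [ 0.547 -0.018  0.   ]
0.06 [263.3 206.2] [ 0.547 -0.018  0.   ]
0.07 [263.4 202.9] [ 0.547 -0.018  0.   ]
0.03 [279.4 194.9] [ 0.538 -0.108  0.   ]
0.04 [279.6 191.9] [ 0.538 -0.108  0.   ]
0.05 [279.7 188.7] [ 0.538 -0.108  0.   ]
0.06 [279.9 185.6] [ 0.538 -0.108  0.   ]
0.07 [280.  182.4] [ 0.538 -0.108  0.   ]
```

Call:
{"method": "arm_command", "body": {
  "moves": [0, 0.0315, -0.024, 0, 0, 0, 1, 0, 0.0315, -0.024, 0, 0, 0, 1, 0, 0.0315, -0.024, 0, 0, 0, 1, 0, 0.0315, -0.024, 0, 0, 0, 1, 0, 0.0315, -0.024, 0, 0, 0, 1, 0, 0.0315, -0.024, 0, 0, 0, 1, 0, 0.0315, -0.024, 0, 0, 0, 1, 0, 0.0315, -0.024, 0, 0, 0, 1, 0, 0.0315, -0.024, 0, 0, 0, 1, 0, 0.0315, -0.024, 0, 0, 0, 1, 0, 0.0315, -0.024, 0, 0, 0, 1, 0, 0.0315, -0.024, 0, 0, 0, 1, 0, 0.0315, -0.024, 0, 0, 0, 1, 0, 0.0315, -0.024, 0, 0, 0, 1, 0, 0.0315, -0.024, 0, 0, 0, 1, 0, 0.0315, -0.024, 0, 0, 0, 1, 0, 0.0315, -0.024, 0, 0, 0, 1, 0, 0, 0, 0, 0, 0, 1]
}}

```text
clock: 1.6
eef_pos: [0.5334, 0.1798, 0.3948]
tool_rot: [0.376, 0.602, -0.377, 0.595]
ft_force: [-0.0, -1.5, -0.2]
grip_width: 0.0
```

```bash
python3 - <<'E'
from h import *
rep([.522,.155,.068])
E
```

```text
t 1.6 tcp [0.5334 0.1798 0.3948] grasp [0.532  0.1804 0.2398] axis [-0.01   0.004 -1.   ] jawdeg -64.38 F [-0.  -1.5 -0.2] w 0.0 q [0.32 0.37 0.16 1.37 0.01 3.02]
shift tool [ 0.1718 -0.0188  0.02  ]
```

Call:
{"method": "arm_command", "body": {
  "moves": [0.025, -0.003, 0.0034, 0, 0, 0, 1, 0.025, -0.003, 0.0034, 0, 0, 0, 1, 0.025, -0.003, 0.0034, 0, 0, 0, 1, 0.025, -0.003, 0.0034, 0, 0, 0, 1, 0.025, -0.003, 0.0034, 0, 0, 0, 1, 0.025, -0.003, 0.0034, 0, 0, 0, 1, 0, 0, 0, 0, 0, 0, 1, 0, 0, 0, 0, 0, 0, 1]
}}

```text
clock: 2.27
eef_pos: [0.524, 0.1576, 0.2353]
tool_rot: [0.372, 0.605, -0.375, 0.595]
ft_force: [-0.1, 0.0, 1.2]
grip_width: -0.0001
```

```bash
python3 - <<'E'
from h import *
rep([.522,.155,.068],-64.4)
cv2.imwrite("pics/s1.png",bot.camera("side")[:,:,::-1])
crop("pics/s1.png",130,200,180,140,4,"pics/s1c.png")
E
```

```text
t 2.27 tcp [0.524  0.1576 0.2353] grasp [0.5218 0.1581 0.0803] axis [-0.014  0.003 -1.   ] jawdeg -63.83 F [-0.1  0.   1.2] w -0.0001 q [ 0.29  0.47 -0.13  0.98  0.01  2.98]
shift tool [ 0.0123 -0.001   0.003 ]
rotvec [ 0.01   -0.009   0.0113]
```

View pics/s1c.png

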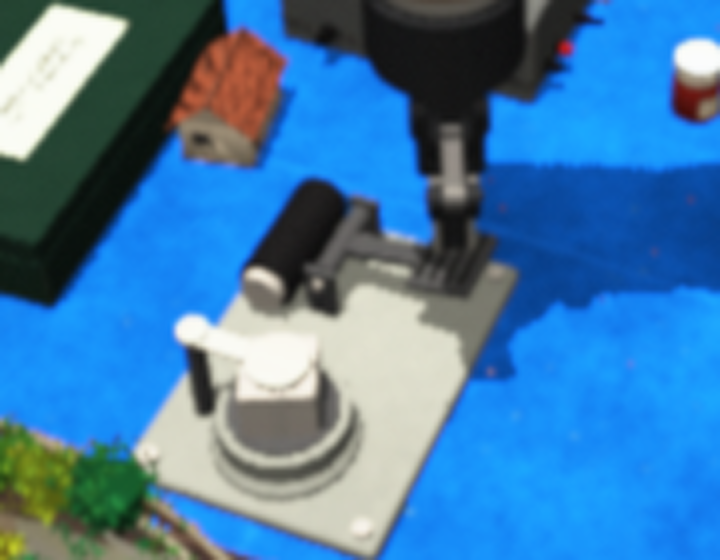

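Call:
{"method": "arm_command", "body": {
  "moves": [0.006, 0, 0.001, 0, 0, 0, 1, 0.006, 0, 0.001, 0, 0, 0, 1, 0.005, 0, 0, 0, 0, 0, 1, 0.005, 0, 0, 0, 0, 0, 1, 0.005, 0, 0, 0, 0, 0, 1, 0.004, 0, 0, 0, 0, 0, 1]
}}

```text
clock: 2.82
eef_pos: [0.5259, 0.1567, 0.2118]
tool_rot: [0.374, 0.603, -0.373, 0.597]
ft_force: [-4.4, -1.8, 8.7]
grip_width: -0.0002
```

```bash
python3 - <<'E'
from h import *
rep([.522,.155,.044])
E
```

```text
t 2.82 tcp [0.5259 0.1567 0.2118] grasp [0.5249 0.1575 0.0568] axis [-0.006  0.006 -1.   ] jawdeg -63.78 F [-4.4 -1.8  8.7] w -0.0002 q [ 0.29  0.49 -0.16  0.92  0.01  2.97]
shift tool [ 0.0128 -0.0037  0.0011]
```

Call:
{"method": "arm_command", "body": {
  "moves": [0.007, 0, 0, 0, 0, 0, 1, 0.007, 0, 0, 0, 0, 0, 1, 0.007, 0, 0, 0, 0, 0, 1, 0.006, 0, 0, 0, 0, 0, 1]
}}

```text
clock: 3.15
eef_pos: [0.5252, 0.1566, 0.2015]
tool_rot: [0.376, 0.601, -0.371, 0.6]
ft_force: [-17.7, -5.1, 39.7]
grip_width: 0.0
```

```bash
python3 - <<'E'
from h import *
rep([.522,.155,.044])
E
```

```text
t 3.15 tcp [0.5252 0.1566 0.2015] grasp [0.5255 0.1576 0.0465] axis [ 0.001  0.007 -1.   ] jawdeg -63.78 F [-17.7  -5.1  39.7] w 0.0 q [ 0.29  0.5  -0.18  0.89  0.01  2.97]
shift tool [ 0.0025 -0.0043  0.0008]
```

Call:
{"method": "arm_command", "body": {
  "moves": [0.002, 0, 0, 0, 0, 0, 1]
}}

```text
clock: 3.23
eef_pos: [0.5248, 0.1565, 0.2033]
tool_rot: [0.376, 0.601, -0.371, 0.6]
ft_force: [-1.5, -0.6, 0.7]
grip_width: 0.0001
```

```bash
python3 - <<'E'
from h import *
rep()
cv2.imwrite("pics/s2.png",bot.camera("side")[:,:,::-1])
crop("pics/s2.png",130,200,180,140,4,"pics/s2c.png")
E
```

```text
t 3.23 tcp [0.5248 0.1565 0.2033] grasp [0.5253 0.1576 0.0483] axis [ 0.003  0.007 -1.   ] jawdeg -63.77 F [-1.5 -0.6  0.7] w 0.0001 q [ 0.29  0.5  -0.18  0.89  0.01  2.97]
```

View pics/s2c.png

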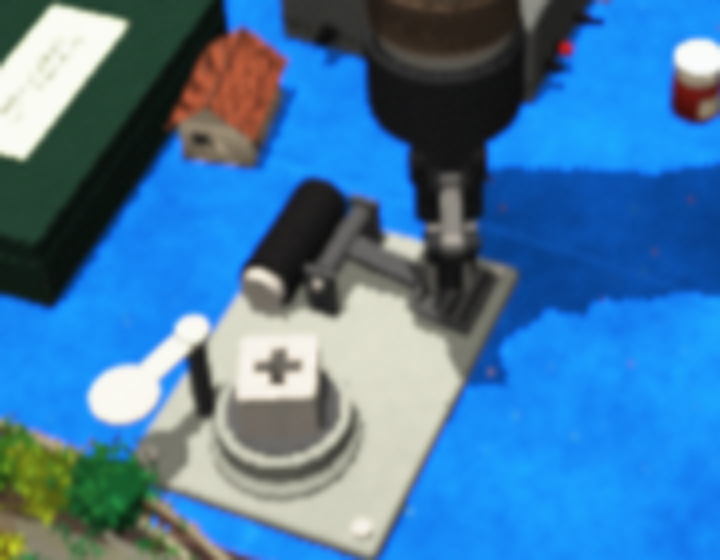

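Call:
{"method": "arm_command", "body": {
  "moves": [-0.03, 0, 0, 0, 0, 0, 1, -0.04, 0, 0, 0, 0, 0, 1, -0.04, 0, 0, 0, 0, 0, 1, -0.03, 0, 0, 0, 0, 0, 0, 0, 0, 0, 0, 0, 0, 0]
}}

```text
clock: 3.7
eef_pos: [0.5242, 0.156, 0.3515]
tool_rot: [0.378, 0.6, -0.369, 0.602]
ft_force: [0.9, 0.2, 0.1]
grip_width: 0.0233
```

```bash
python3 - <<'E'
from h import *
rep([.564,-.1616,.19],-41.4)
E
```

```text
t 3.7 tcp [0.5242 0.156  0.3515] grasp [0.5256 0.1573 0.1965] axis [ 0.009  0.009 -1.   ] jawdeg -63.72 F [0.9 0.2 0.1] w 0.0233 q [0.29 0.36 0.02 1.23 0.01 2.97]
shift tool [ 0.004  -0.1068  0.303 ]
rotvec [-0.3895 -0.0017 -0.0125]
```

Call:
{"method": "arm_command", "body": {
  "moves": [0, -0.0134, 0.0379, 0, 0, 0, 0, 0, -0.0134, 0.0379, 0, 0, 0, 0, 0, -0.0134, 0.0379, 0, 0, 0, 0, 0, -0.0134, 0.0379, 0, 0, 0, 0, 0, -0.0134, 0.0379, 0, 0, 0, 0, 0, -0.0134, 0.0379, 0, 0, 0, 0, 0, -0.0134, 0.0379, 0, 0, 0, 0, 0, -0.0134, 0.0379, 0, 0, 0, 0, 0, 0, 0, -0.097, 0, -0.003, 0, 0, 0, 0, -0.097, 0, -0.003, 0, 0, 0, 0, -0.097, 0, -0.003, 0, 0, 0, 0, -0.097, 0, -0.003, 0, 0, 0, 0, 0, 0, 0, 0, 0, 0, 0, 0, 0, 0, 0]
}}

```text
clock: 4.87
eef_pos: [0.571, -0.1776, 0.3572]
tool_rot: [0.248, 0.652, -0.239, 0.675]
ft_force: [-0.3, -0.8, 0.4]
grip_width: 0.0429
```

```bash
python3 - <<'E'
from h import *
rep([.564,-.1616,.1],-41.4)
cv2.imwrite("pics/t3.png",bot.camera("top")[:,:,::-1])
crop("pics/t3.png",90,145,100,75,8,"pics/t3c.png")
crop("pics/t3.png",235,115,130,95,6,"pics/t3d.png")
E
```

```text
t 4.87 tcp [ 0.571  -0.1776  0.3572] grasp [ 0.5763 -0.1775  0.2023] axis [ 0.034  0.001 -0.999] jawdeg -40.31 F [-0.3 -0.8  0.4] w 0.0429 q [-0.3   0.44  0.17  1.27  0.01  1.97]
shift tool [ 0.1018  0.0018 -0.0223]
rotvec [ 0.0193  0.0256 -0.0229]
```

View pics/t3c.png

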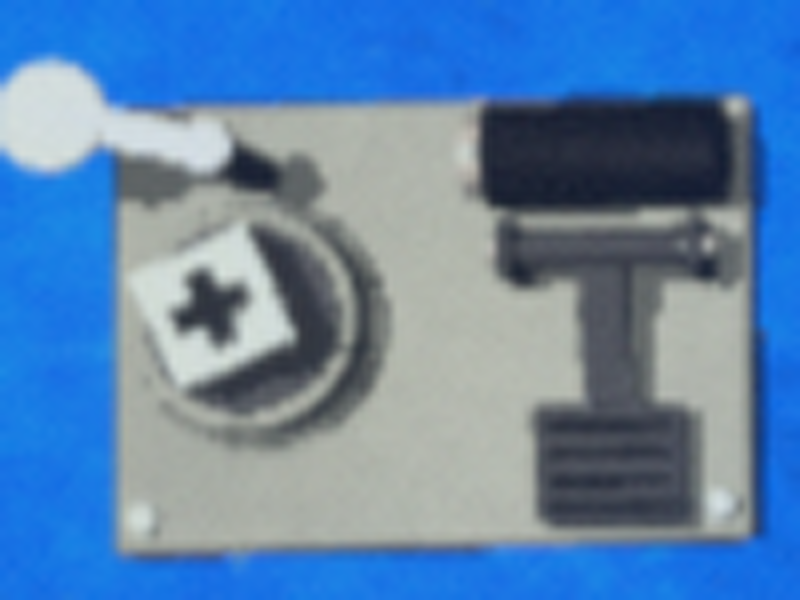

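View pics/t3d.png

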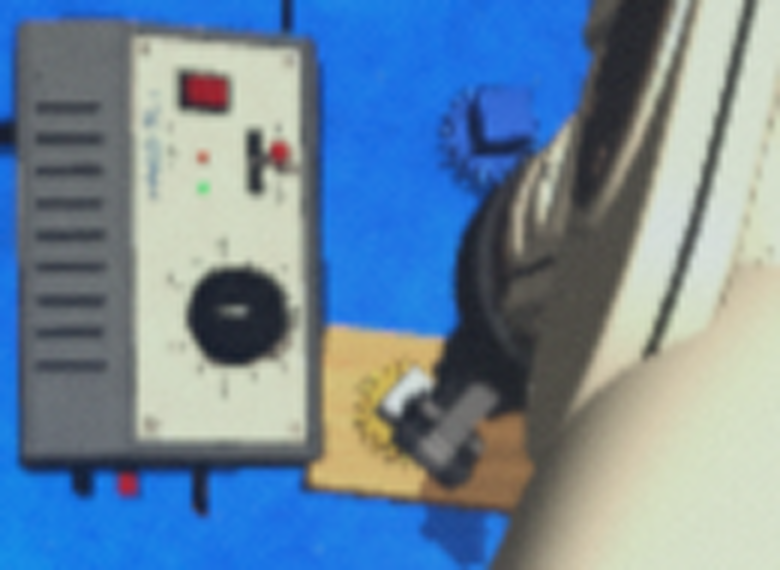

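```bash
python3 - <<'E'
from h import *
im=cv2.imread("pics/t3.png"); S=8; x,y,w,h=104,170,26,26
big=cv2.resize(im,None,fx=S,fy=S,interpolation=cv2.INTER_CUBIC)[y*S:(y+h)*S,x*S:(x+w)*S]
g=cv2.cvtColor(big,cv2.COLOR_BGR2GRAY)
# bright square
for th in (185,195,205):
    m=(g>th).astype(np.uint8); n,l,st,_=cv2.connectedComponentsWithStats(m)
    k=1+np.argmax(st[1:,4]); cs,_=cv2.findContours((l==k).astype(np.uint8),cv2.RETR_CCOMP,cv2.CHAIN_APPROX_NONE)
    for c in cs:
        if cv2.contourArea(c)<500: continue
        uv=(c[:,0,:]+.5)/S-.5+[x,y]; W=np.array([onz("top",u,v,.064)[:2] for u,v in uv])*1000
        r=cv2.minAreaRect(W.astype(np.float32)); print(th,np.round(r[0],1),np.round(r[1],1),round(r[2],1),round(cv2.contourArea(c)/S/S,1))
rep([.564,-.1616,.1],-41.4)
E
```

```text
185 [567.8 265.3] [36.9 37.2] 24.9 237.4
185 [566.9 264.2] [22.6 22.7] 69.1 77.4
195 [567.9 264.7] [35.7 35.4] 25.8 222.8
195 [566.9 264.3] [23.5 23.6] 68.7 84.5
205 [567.8 264.4] [34.4 33.9] 26.2 206.1
205 [567.  264.3] [24.6 24.7] 68.6 94.3
t 4.92 tcp [ 0.571  -0.1775  0.3573] grasp [ 0.5763 -0.1774  0.2023] axis [ 0.034  0.001 -0.999] jawdeg -40.3 F [-0.6  0.9  0.4] w 0.0427 q [-0.3   0.44  0.17  1.27  0.01  1.97]
shift tool [ 0.1019  0.0017 -0.0223]
rotvec [ 0.0196  0.0256 -0.0229]
```

```bash
python3 - <<'E'
from h import *
print(len(bot.get_obs()))
o=bot.get_obs(); print(o["joint_vel"].round(3))
E
```

```text
9
[ 0.005 -0.003 -0.003  0.003  0.002 -0.003]
```

Call:
{"method": "arm_command", "body": {
  "moves": [0.03, 0, -0.01, 0.01, 0.013, -0.012, 0, 0.03, 0, -0.01, 0.01, 0.013, -0.011, 0, 0, 0, 0, 0, 0, 0, 0]
}}

```text
clock: 5.17
eef_pos: [0.5585, -0.1641, 0.2982]
tool_rot: [0.252, 0.658, -0.252, 0.663]
ft_force: [-1.0, 0.4, -0.7]
grip_width: 0.0427
```

```bash
python3 - <<'E'
from h import *
rep([.564,-.1616,.068],-41.4)
E
```

```text
t 5.17 tcp [ 0.5585 -0.1641  0.2982] grasp [ 0.5596 -0.1644  0.1432] axis [ 0.007 -0.002 -1.   ] jawdeg -41.78 F [-1.   0.4 -0.7] w 0.0427 q [-0.29  0.46  0.04  1.14 -0.    2.01]
shift tool [0.0752 0.0048 0.0009]
rotvec [-0.0066  0.0066 -0.0029]
```

Call:
{"method": "arm_command", "body": {
  "moves": [0.02, 0.005, 0.001, -0.007, 0.006, -0.003, 0, 0.015, 0, 0, 0, 0, 0, 0, 0, 0, 0, 0, 0, 0, 0]
}}

```text
clock: 5.42
eef_pos: [0.5641, -0.1604, 0.2649]
tool_rot: [0.25, 0.66, -0.25, 0.663]
ft_force: [-0.3, -0.8, 0.6]
grip_width: 0.0432
```

```bash
python3 - <<'E'
from h import *
rep([.564,-.1616,.068],-41.4)
E
```

```text
t 5.42 tcp [ 0.5641 -0.1604  0.2649] grasp [ 0.5647 -0.1606  0.1099] axis [ 0.004 -0.001 -1.   ] jawdeg -41.45 F [-0.3 -0.8  0.6] w 0.0432 q [-0.28  0.5   0.01  1.08 -0.    2.02]
shift tool [ 0.0419 -0.0013 -0.    ]
rotvec [-0.0008  0.0039 -0.0018]
```

Call:
{"method": "arm_command", "body": {
  "moves": [0.02, -0.001, 0, 0, 0.003, -0.002, 0, 0.012, 0, 0, 0, 0, 0, 0, 0.009, 0, 0, 0, 0, 0, 0, 0, 0, 0, 0, 0, 0, 0]
}}

```text
clock: 5.75
eef_pos: [0.5668, -0.1616, 0.2283]
tool_rot: [0.251, 0.658, -0.25, 0.665]
ft_force: [0.3, -0.0, 0.4]
grip_width: 0.0423
```

```bash
python3 - <<'E'
from h import *
rep([.564,-.1616,.068],-41.4)
cv2.imwrite("pics/s4.png",bot.camera("side")[:,:,::-1])
crop("pics/s4.png",220,100,130,110,5,"pics/s4c.png")
E
```

```text
t 5.75 tcp [ 0.5668 -0.1616  0.2283] grasp [ 0.5682 -0.1621  0.0733] axis [ 0.01  -0.003 -1.   ] jawdeg -41.52 F [ 0.3 -0.   0.4] w 0.0423 q [-0.28  0.54 -0.03  0.99 -0.    2.02]
shift tool [ 0.0052 -0.0025 -0.0036]
rotvec [-0.002   0.0092 -0.004 ]
```

View pics/s4c.png

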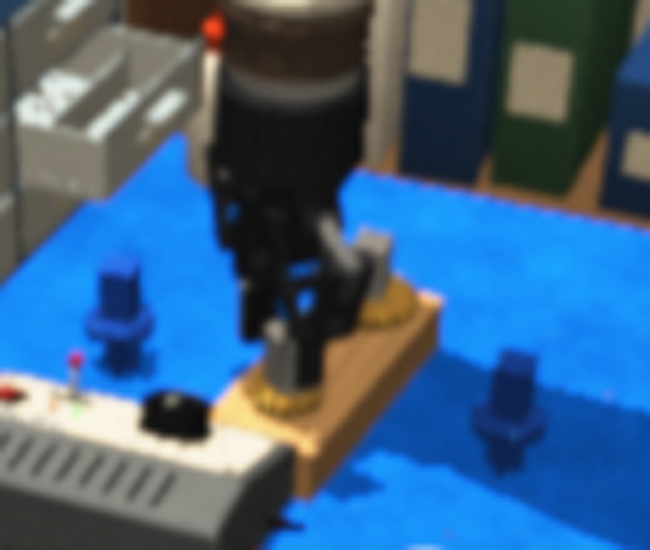

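Call:
{"method": "arm_command", "body": {
  "moves": [0.005, -0.0017, -0.0024, -0.002, 0.009, -0.004, 0, 0, 0, 0, 0, 0, 0, 0]
}}

```text
clock: 5.97
eef_pos: [0.565, -0.1617, 0.2261]
tool_rot: [0.25, 0.66, -0.25, 0.663]
ft_force: [-0.4, 0.4, -0.3]
grip_width: 0.0425
```

```bash
python3 - <<'E'
from h import *
rep([.564,-.1616,.068],-41.4)
E
```

```text
t 5.97 tcp [ 0.565  -0.1617  0.2261] grasp [ 0.5657 -0.1619  0.0711] axis [ 0.004 -0.001 -1.   ] jawdeg -41.4 F [-0.4  0.4 -0.3] w 0.0425 q [-0.28  0.54 -0.03  0.99 -0.    2.01]
shift tool [ 0.003  -0.0009 -0.0015]
rotvec [-0.      0.0039 -0.0018]
```

Call:
{"method": "arm_command", "body": {
  "moves": [0.005, -0.0005, -0.0012, 0, 0.005, -0.002, 0, 0, 0, 0, 0, 0, 0, 0, 0, 0, 0, 0, 0, 0, 1, 0, 0, 0, 0, 0, 0, 1, 0, 0, 0, 0, 0, 0, 1, 0, 0, 0, 0, 0, 0, 1, 0, 0, 0, 0, 0, 0, 1, 0, 0, 0, 0, 0, 0, 1]
}}

```text
clock: 6.63
eef_pos: [0.5644, -0.1616, 0.2229]
tool_rot: [0.25, 0.661, -0.25, 0.662]
ft_force: [-0.7, -0.4, -0.2]
grip_width: 0.019
```

```bash
python3 - <<'E'
from h import *
rep([.564,-.1616,.068],-41.4)
E
```

```text
t 6.63 tcp [ 0.5644 -0.1616  0.2229] grasp [ 0.5647 -0.1616  0.0679] axis [ 0.002 -0.    -1.   ] jawdeg -41.42 F [-0.7 -0.4 -0.2] w 0.019 q [-0.28  0.54 -0.04  0.99  0.    2.01]
shift tool [-0.0001 -0.0004 -0.0006]
rotvec [-0.0004  0.0018 -0.0013]
```

Call:
{"method": "arm_command", "body": {
  "moves": [-0.01, 0, 0, 0, 0, 0, 1, -0.02, 0, 0, 0, 0, 0, 1, -0.03, 0, 0, 0, 0, 0, 1, -0.03, 0, 0, 0, 0, 0, 1, -0.03, 0, 0, 0, 0, 0, 1, 0, 0, 0, 0, 0, 0, 1]
}}

```text
clock: 7.13
eef_pos: [0.5631, -0.1613, 0.3474]
tool_rot: [0.25, 0.663, -0.25, 0.66]
ft_force: [1.2, 0.0, 0.1]
grip_width: 0.0194
```

```bash
python3 - <<'E'
from h import *
rep([.5674,.2644,.19],25.5)
cv2.imwrite("pics/s5.png",bot.camera("side")[:,:,::-1])
crop("pics/s5.png",220,60,150,150,4,"pics/s5c.png")
E
```

```text
t 7.13 tcp [ 0.5631 -0.1613  0.3474] grasp [ 0.5623 -0.1611  0.1924] axis [-0.005  0.001 -1.   ] jawdeg -41.43 F [1.2 0.  0.1] w 0.0194 q [-0.28  0.44  0.14  1.28 -0.    2.01]
shift tool [ 0.0029  0.3224 -0.2778]
rotvec [-1.1681e+00 -5.2000e-03 -6.0000e-04]
```

View pics/s5c.png

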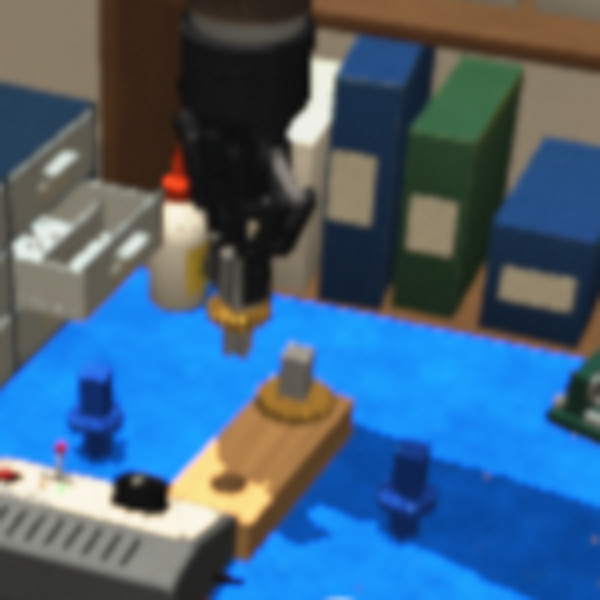

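Call:
{"method": "arm_command", "body": {
  "moves": [0, 0.0269, -0.0231, 0, 0, 0, 1, 0, 0.0269, -0.0231, 0, 0, 0, 1, 0, 0.0269, -0.0231, 0, 0, 0, 1, 0, 0.0269, -0.0231, 0, 0, 0, 1, 0, 0.0269, -0.0231, 0, 0, 0, 1, 0, 0.0269, -0.0231, 0, 0, 0, 1, 0, 0.0269, -0.0231, 0, 0, 0, 1, 0, 0.0269, -0.0231, 0, 0, 0, 1, 0, 0.0269, -0.0231, 0, 0, 0, 1, 0, 0.0269, -0.0231, 0, 0, 0, 1, 0, 0.0269, -0.0231, 0, 0, 0, 1, 0, 0.02, -0.02, 0, 0, 0, 1, 0, 0, 0, 0, 0, 0, 1]
}}

```text
clock: 8.27
eef_pos: [0.5643, 0.2721, 0.3357]
tool_rot: [0.25, 0.667, -0.257, 0.654]
ft_force: [-0.8, 0.3, -1.2]
grip_width: 0.0193
```

Call:
{"method": "arm_command", "body": {
  "moves": [0, 0, 0, -0.11, 0, 0, 1, 0, 0, 0, -0.11, 0, 0, 1, 0, 0, 0, -0.11, 0, 0, 1, 0, 0, 0, -0.11, 0, 0, 1, 0, 0, 0, -0.11, 0, 0, 1, 0, 0, 0, -0.11, 0, 0, 1, 0, 0, 0, -0.11, 0, 0, 1, 0, 0, 0, -0.11, 0, 0, 1, 0, 0, 0, -0.11, 0, 0, 1, 0, 0, 0, 0, 0, 0, 1]
}}

```text
clock: 9.1
eef_pos: [0.56, 0.2706, 0.3243]
tool_rot: [-0.112, 0.714, 0.106, 0.683]
ft_force: [0.2, 0.3, -0.8]
grip_width: 0.0193
```

```bash
python3 - <<'E'
from h import *
rep([.5674,.2644,.14],25.5)
E
```

```text
t 9.1 tcp [0.56   0.2706 0.3243] grasp [0.5536 0.2683 0.1695] axis [-0.041 -0.015 -0.999] jawdeg 17.81 F [ 0.2  0.3 -0.8] w 0.0193 q [0.45 0.54 0.25 1.32 0.   1.71]
shift tool [ 0.029  -0.0079  0.0132]
rotvec [-0.1342 -0.0436 -0.0012]
```

Call:
{"method": "arm_command", "body": {
  "moves": [0, 0, 0, -0.08, -0.025, 0, 1, 0, 0, 0, -0.06, -0.025, 0, 1, 0, 0, 0, 0, 0, 0, 1]
}}

```text
clock: 9.35
eef_pos: [0.5595, 0.2688, 0.3218]
tool_rot: [-0.156, 0.689, 0.157, 0.69]
ft_force: [-0.3, -0.0, -1.3]
grip_width: 0.0189
```

```bash
python3 - <<'E'
from h import *
rep([.5674,.2644,.14],25.5)
E
```

```text
t 9.35 tcp [0.5595 0.2688 0.3218] grasp [0.5599 0.269  0.1668] axis [ 0.002  0.002 -1.   ] jawdeg 25.61 F [-0.3 -0.  -1.3] w 0.0189 q [0.45 0.52 0.2  1.25 0.   1.57]
shift tool [ 0.0268 -0.0074  0.0047]
rotvec [ 0.0019  0.0029 -0.0004]
```

Call:
{"method": "arm_command", "body": {
  "moves": [0.012, -0.004, 0.0024, 0.001, 0.002, 0, 1, 0.012, -0.004, 0.0024, 0, 0, 0, 1, 0, 0, 0, 0, 0, 0, 1]
}}

```text
clock: 9.6
eef_pos: [0.5675, 0.2623, 0.2953]
tool_rot: [-0.154, 0.691, 0.153, 0.69]
ft_force: [-0.4, -0.2, -1.3]
grip_width: 0.0191
```

```bash
python3 - <<'E'
from h import *
rep([.5674,.2644,.135],25.5)
for n in("side","top"): cv2.imwrite(f"pics/{n}6.png",bot.camera(n)[:,:,::-1])
crop("pics/side6.png",140,200,110,110,5,"pics/s6c.png")
crop("pics/top6.png",80,135,110,90,6,"pics/t6c.png")
E
```

```text
t 9.6 tcp [0.5675 0.2623 0.2953] grasp [0.5673 0.2622 0.1403] axis [-0.001 -0.001 -1.   ] jawdeg 25.08 F [-0.4 -0.2 -1.3] w 0.0191 q [ 0.43  0.55  0.18  1.2  -0.    1.57]
shift tool [0.0053 0.0019 0.001 ]
rotvec [-0.0073 -0.0016  0.    ]
```

View pics/s6c.png

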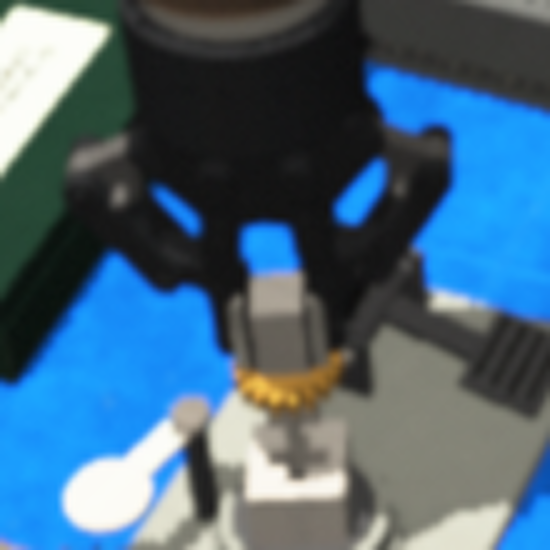

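View pics/t6c.png

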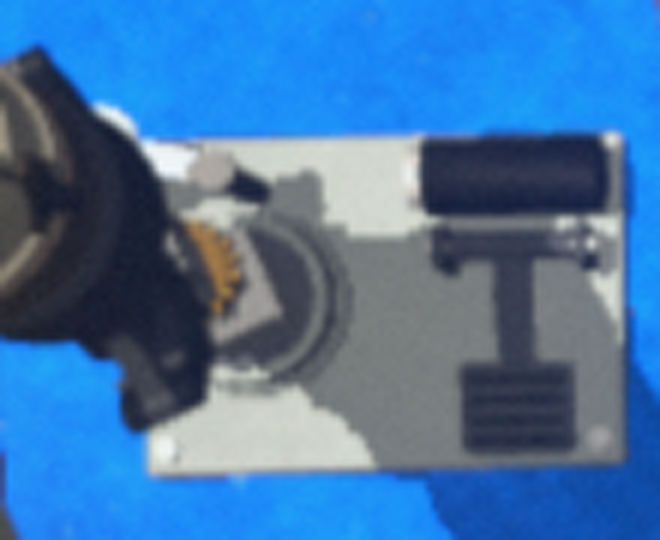

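```bash
python3 - <<'E'
from h import *
print(onz("side",199.4,291.4,.064), onz("side",199.75,291.75,.064))
im=cv2.imread("pics/s2.png")
S=8;x,y,w,h=186,281,28,22
big=cv2.resize(im,None,fx=S,fy=S,interpolation=cv2.INTER_CUBIC)[y*S:(y+h)*S,x*S:(x+w)*S]
g=cv2.cvtColor(big,cv2.COLOR_BGR2GRAY)
for th in (140,160,180):
    cs,_=cv2.findContours((g>th).astype(np.uint8),cv2.RETR_CCOMP,cv2.CHAIN_APPROX_NONE)
    for c in cs:
        if cv2.contourArea(c)<500: continue
        W=np.array([onz("side",u,v,.064)[:2] for u,v in (c[:,0,:]+.5)/S-.5+[x,y]])*1000
        r=cv2.minAreaRect(W.astype(np.float32)); print(th,np.round(r[0],1),np.round(r[1],1),round(r[2],1))
# gripper-held gear in side view: boss top centre predicted
for nm,dz in (("bosstop",.012),("stemend",-.058)):
    p=[.5673,.2622,.1403+dz]; q=proj("side",p); print(nm,q.round(1),((q-[140,200])*5).round(0))
p=[.5647-.0007,-.1616,.080]; print(proj("side",p))
E
```

```text
[0.5665029  0.26441451 0.064     ] [0.56550308 0.2649012  0.064     ]
140 [567.5 260.9] [53.4 52.3] 29.3
140 [566.8 264.3] [15.1 15.6] 67.1
160 [567.6 260.8] [53.4 52.2] 29.3
160 [567.2 264.2] [16.5 17. ] 70.3
180 [567.9 260.3] [53.4 51. ] 29.3Traceback (most recent call last):
  File "<stdin>", line 11, in <module>
  File "h.py", line 8, in onz
    o,d=ray(n,u,v); return o+d*(z-o[2])/d[2]
        ~~~^^^^^^^
  File "h.py", line 6, in ray
    M,T=K(n); d=np.array([(u-M[0,2])/M[0,0],-(v-M[1,2])/M[1,1],-1.]); return T[:3,3],T[:3,:3]@d
        ~^^^
  File "h.py", line 4, in K
    c=bot.get_calibration(n); return c["mtx"],c["world_from_camera"]
ValueError: time passes only in moves, steps and waits
```

Call:
{"method": "arm_command", "body": {
  "moves": [0.004, 0.0018, 0.001, -0.008, -0.002, 0, 1, 0.004, 0, 0, 0, 0, 0, 1, 0, 0, 0, 0, 0, 0, 1]
}}

```text
clock: 9.95
eef_pos: [0.5681, 0.2652, 0.2883]
tool_rot: [-0.156, 0.689, 0.157, 0.69]
ft_force: [-0.0, 0.2, -2.0]
grip_width: 0.0191
```

```bash
python3 - <<'E'
from h import *
rep([.5672,.2644,.12],25.4)
E
```

```text
t 9.95 tcp [0.5681 0.2652 0.2883] grasp [0.5684 0.2655 0.1333] axis [ 0.002  0.002 -1.   ] jawdeg 25.56 F [-0.   0.2 -2. ] w 0.0191 q [0.44 0.56 0.17 1.18 0.   1.56]
shift tool [ 0.0133 -0.0005 -0.0016]
rotvec [ 0.0027  0.0023 -0.0007]
```

Call:
{"method": "arm_command", "body": {
  "moves": [0.004, -0.0006, -0.0014, 0.003, 0.002, -0.001, 1, 0.003, 0, 0, 0, 0, 0, 1, 0, 0, 0, 0, 0, 0, 1]
}}

```text
clock: 10.2
eef_pos: [0.567, 0.2644, 0.2809]
tool_rot: [-0.155, 0.69, 0.155, 0.69]
ft_force: [-0.5, -0.6, -0.8]
grip_width: 0.0193
```

```bash
python3 - <<'E'
from h import *
rep([.5672,.2644,.12],25.4)
E
```

```text
t 10.2 tcp [0.567  0.2644 0.2809] grasp [0.5671 0.2644 0.1259] axis [ 0.001 -0.    -1.   ] jawdeg 25.38 F [-0.5 -0.6 -0.8] w 0.0193 q [ 0.44  0.56  0.16  1.17 -0.    1.56]
shift tool [ 0.0059 -0.0001  0.0001]
rotvec [-0.0003  0.0007  0.0004]
```

Perfectly aligned; now enter gently.

Call:
{"method": "arm_command", "body": {
  "moves": [0.003, 0, 0, 0, 0, 0, 1, 0.003, 0, 0, 0, 0, 0, 1, 0.003, 0, 0, 0, 0, 0, 1, 0, 0, 0, 0, 0, 0, 1]
}}

```text
clock: 10.53
eef_pos: [0.5669, 0.2646, 0.2713]
tool_rot: [-0.155, 0.689, 0.155, 0.69]
ft_force: [-0.5, -0.2, -0.5]
grip_width: 0.0191
```

```bash
python3 - <<'E'
from h import *
rep([.5672,.2644,.1],25.4)
E
```

```text
t 10.53 tcp [0.5669 0.2646 0.2713] grasp [0.5671 0.2646 0.1163] axis [ 0.001  0.    -1.   ] jawdeg 25.39 F [-0.5 -0.2 -0.5] w 0.0191 q [ 0.44  0.57  0.14  1.15 -0.    1.56]
shift tool [ 0.0163 -0.0002  0.    ]
rotvec [-0.0002  0.0013  0.0004]
```

Call:
{"method": "arm_command", "body": {
  "moves": [0.004, 0, 0, 0, 0.001, 0, 1, 0.004, 0, 0, 0, 0, 0, 1, 0.003, 0, 0, 0, 0, 0, 1, 0, 0, 0, 0, 0, 0, 1]
}}

```text
clock: 10.87
eef_pos: [0.5672, 0.2647, 0.2601]
tool_rot: [-0.155, 0.689, 0.155, 0.691]
ft_force: [-1.0, -0.2, 2.9]
grip_width: 0.0188
```

```bash
python3 - <<'E'
from h import *
rep([.5672,.2644,.1],25.4)
E
```

```text
t 10.87 tcp [0.5672 0.2647 0.2601] grasp [0.5676 0.2648 0.1051] axis [ 0.002  0.001 -1.   ] jawdeg 25.39 F [-1.  -0.2  2.9] w 0.0188 q [ 0.44  0.58  0.13  1.12 -0.    1.56]
shift tool [ 0.0051 -0.0002 -0.0005]
rotvec [-0.0002  0.0021  0.0004]
```

Ejector contacted (about 3–4 N). Press the last 5 mm home.

Call:
{"method": "arm_command", "body": {
  "moves": [0.003, 0, 0, 0, 0.002, 0, 1, 0.003, 0, 0, 0, 0, 0, 1, 0.003, 0, 0, 0, 0, 0, 1, 0.003, 0, 0, 0, 0, 0, 1]
}}

```text
clock: 11.2
eef_pos: [0.567, 0.2646, 0.2547]
tool_rot: [-0.155, 0.688, 0.156, 0.691]
ft_force: [-7.5, -3.1, 22.2]
grip_width: 0.0193
```

```bash
python3 - <<'E'
from h import *
rep([.5672,.2644,.1],25.4)
E
```

```text
t 11.2 tcp [0.567  0.2646 0.2547] grasp [0.5676 0.2649 0.0997] axis [ 0.004  0.002 -1.   ] jawdeg 25.38 F [-7.5 -3.1 22.2] w 0.0193 q [ 0.44  0.58  0.12  1.11 -0.    1.56]
shift tool [-0.0003 -0.0002 -0.0006]
rotvec [-0.0003  0.0042  0.0003]
```

```bash
python3 - <<'E'
from h import *
cv2.imwrite("pics/side7.png",bot.camera("side")[:,:,::-1])
cv2.imwrite("pics/top7.png",bot.camera("top")[:,:,::-1])
rep()
crop("pics/side7.png",140,200,110,110,5,"pics/s7c.png")
E
```

```text
t 11.3 tcp [0.567  0.2646 0.2548] grasp [0.5676 0.2649 0.0998] axis [ 0.004  0.002 -1.   ] jawdeg 25.38 F [-6.1 -2.2 14.2] w 0.0191 q [ 0.44  0.58  0.12  1.11 -0.    1.56]
```

View pics/s7c.png

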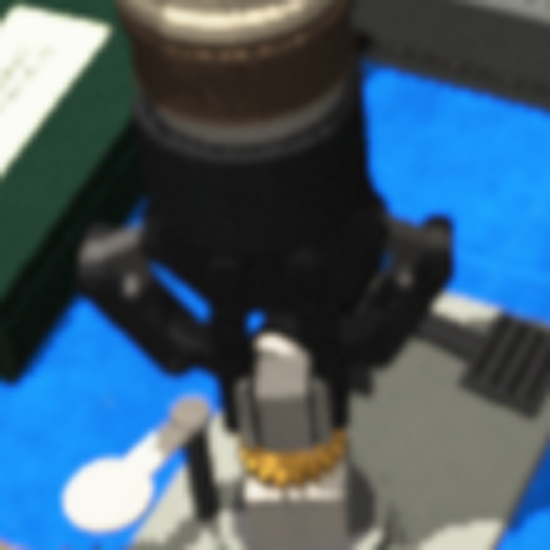

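View pics/top7.png

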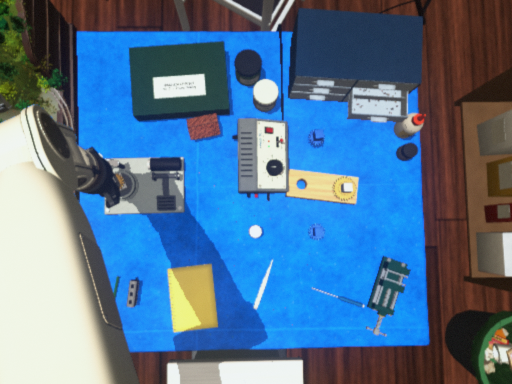

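Call:
{"method": "arm_command", "body": {
  "moves": [0.005, 0, 0, 0, 0.003, 0, 1]
}}

```text
clock: 11.38
eef_pos: [0.5669, 0.2646, 0.2547]
tool_rot: [-0.155, 0.688, 0.156, 0.692]
ft_force: [-10.0, -4.4, 32.5]
grip_width: 0.0193
```

```bash
python3 - <<'E'
from h import *
for i in range(5):
    bot.camera("side"); rep()
E
```

```text
t 11.43 tcp [0.5669 0.2646 0.2547] grasp [0.5676 0.2649 0.0997] axis [ 0.005  0.002 -1.   ] jawdeg 25.38 F [-7.7 -3.7 24.1] w 0.0189 q [ 0.44  0.58  0.12  1.1  -0.    1.56]
t 11.48 tcp [0.5669 0.2645 0.2547] grasp [0.5676 0.2649 0.0997] axis [ 0.005  0.002 -1.   ] jawdeg 25.38 F [-7.3 -3.2 22.8] w 0.0191 q [ 0.44  0.58  0.12  1.1  -0.    1.56]
t 11.53 tcp [0.5668 0.2645 0.2547] grasp [0.5676 0.2648 0.0997] axis [ 0.005  0.002 -1.   ] jawdeg 25.38 F [-7.5 -3.4 23.5] w 0.0193 q [ 0.44  0.58  0.12  1.1  -0.    1.56]
t 11.58 tcp [0.5668 0.2645 0.2548] grasp [0.5676 0.2648 0.0998] axis [ 0.005  0.002 -1.   ] jawdeg 25.38 F [-7.5 -3.8 23.8] w 0.0192 q [ 0.44  0.58  0.12  1.1  -0.    1.56]
t 11.63 tcp [0.5669 0.2645 0.2547] grasp [0.5676 0.2648 0.0997] axis [ 0.005  0.002 -1.   ] jawdeg 25.37 F [-7.1 -3.9 23. ] w 0.0191 q [ 0.44  0.58  0.12  1.1  -0.    1.56]
```

Steady at about 23 N with the gear home. Handing in.

```bash
python3 - <<'E'
from workcell import bot
print(bot.job_done())
E
```

```text
the job is handed in; nothing more can be done
None
```

I pressed the treadle to its stop, took the smaller gear out of the stand, turned it 67° and slid it home in the spindle. The job is handed in at about 11.6 s with the gear still gripped and pressed down.

- **Treadle:** it took about 40 N of fingertip force at the stop. The later pictures show it still down and the shutter swung clear.
- **Gear seating:** the grasp point is at z = 0.0997 m, against 0.100 m expected with the collar on the spindle face. The push held steady at about 23 N over the last 0.2 s, more than the ejector's 7 N, with a grip opening of 19 mm. A side force of about 8 N remained.
- **Bystanders:** in the last top picture the larger gear, the paint pot and the blue look-alikes had not moved.
- **Measurements:** the top and side views agreed on the socket to within about 1 mm. One check failed: the script comparing the held gear with the side view stopped with an error, and I did not repeat it. A rough early estimate of the control box corner also disagreed by 5 mm between the views. I only needed that for clearance.

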